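# Click the port selector round to the pinned station and lock it

## Robot

A 6-joint arm with a two-finger parallel gripper is mounted at the origin on a cart in front of the work surface, level with it; the furniture and walls round the work are solid. World frame = base frame: x ahead of the robot, y to its left, z up, the work surface at z = 0. Lengths are in m, angles in degrees, forces in N, time in s.
With the tool pointing down it reaches from about 0.3 to 0.75 m from the base axis. Payload 8.5 kg.
Tool frame: the origin (TCP) lies between the finger pads; the fingertips stand 19 mm ahead of it and the grasp point (between the pads) is the TCP; z points along the fingers, y is the line along which they close (so a half turn about z gives the same grasp; the last joint's range is limited). The gripper opens to 85 mm and grips with 20 to 120 N. Pads are 22 mm wide; open, the fingers measure 114 mm over their backs; the gripper's body (76 mm by 85 mm) begins 54 mm behind the grasp point. The pads swing forward as they close: fully open they stand 13 mm farther back than shut.
Start: joints at [-78.627, 21.807, 74.336, -0, 83.858, -12.336], TCP at [0.221, -0.504, 0.25] pointing down, gripper open.
Joint ranges: [-178.18, 178.18], [-50.72, 133.34], [12.68, 142.11], [-81.47, 261.47], [9.98, 163.14], [-165.26, 165.26]. Speed limits (degrees/s): [136.94, 136.94, 180, 180, 180, 180].

## Interface

Orientations are given as a 3x3 rotation matrix whose columns are the frame's x, y, z axes.
In Python, from rig import env, optics gives the robot as it stands.
- The arm moves only by the tool arm_command, never from a script. Its argument "commands" is one flat list of numbers, 7 for each row, row after row: the closure, from -1 (fully open) to 1 (shut), so that 0 is half open, then the shift along the tool's x, y, z as a fraction of full scale, then the turn, a rotation vector about the tool's x, y, z as a fraction of full scale. A call has 1 to 12 rows; each row is the pose to reach, as a shift and turn from the pose commanded when the call began, along the tool's axes at that moment; what a row does not reach only later rows make up. Full scale, the value 1, is 500 mm for a shift and 120 degrees for a turn. A row lasts 1/12 s, in which the tool goes at most 41.7 mm and 7.16 degrees, less where a joint would pass 70% of its speed; a pose out of reach is approached as far as the arm can. A call with a number of a shift or a turn outside -1 to 1 is refused whole. A call with a gripper value outside its range is refused whole. The fingers move at their own pace and stop on an object; "newtons" is the grip in N (left out, the last holds). Time passes only in rows, so rows that repeat a pose let the fingers close. It gives the time, the measured TCP pose, the force, the opening and the grip force at its end, in the units of the state.
- env.observe(): the state, without advancing time (a new reading comes with each control period).
- optics.get_image(name): name is "side" or "top" or "wrist"; returns a dict with "image" (420x560x3 uint8, red, green, blue), "intrinsics" (3x3 intrinsics, pixels), "origin" and "orientation" of the camera in the world; the wrist camera has in their place "tool_from_camera" (4x4, takes a point from camera to tool coordinates, whose origin is the TCP and whose axes are the flange's). Camera axes: x right, y down, z forward; pixel columns grow to the right and rows downward; lengths in m; the calibration is good to about 2 mm. The wrist camera is an equidistant fisheye: a pixel r from the principal point sees the ray r / f radians off the axis. A picture is of the moment at which its call begins: read the wrist's pose just before it. There is no depth.
- env.close_job(): hands the job in; it is judged then, once.
The state is a dict: "time_s": time; "q": joint angles; "qvel": joint speeds; "joint_efforts": joint torques, N m; "position": TCP position; "tool_rot": TCP orientation; "ft_force": force on the tool from outside, world axes, zero at the start; "wrist_torque": the same for the moment, N m; "grip_width": finger opening in m; "gripper_force": force on a finger pad.
Only numpy, scipy, OpenCV 4.12 (cv2) and the standard library are available. Lean on these libraries where they do the work, as an engineer would, in place of code of your own. Each camera call takes 0.05 s, during which the arm holds its last target. There are 200 camera calls.

## Task

Push the selector's thumb lever clockwise (seen from above), one click at a time with a short stop after every click, until the pointer stands at the station marked by the tall pin, without ever clicking past it. Then press the lock button fully home. Press gently throughout (under 15 N on the lever, under 25 N on the button), leave the loose parts lying around the selector where they are, and let go of everything at the end.

Things in the scene. Friction and masses are not known exactly. Their poses are not given: they have to be found in the camera images.
- selector: seven-station selector fixed to the desk: aluminium plate 185 x 170 x 16 mm with a toothed index wheel (90 mm across) on a vertical pivot. Origin on the pivot axis at desk height; the plate spans x -80 to +105, y -85 to +85 mm. z up; +x away from the robot (turned up to 20 degrees). Dark lock guide on the left edge (y +61 to +79 mm) 62 mm high, detent block on the right edge and another at the near left corner, 34 mm high.
- index_arm (a joint): turn of the index wheel and pointer, rad, growing clockwise seen from above. Rests in seven notches 10 degrees (0.1745 rad) apart: 0 (station 1) to 1.047 (station 7); starts in station 1 or 2. Spring plungers, set differently every time, hold it still until 2.5 to 11 N push the thumb post; then it snaps to the next notch by itself.
- pointer_tip (a point): tip of the dark pointer on the index wheel, 75 mm from the pivot on the far (+x) side, 36 mm above the desk. At joint 0 it points 30 degrees to the left (+y) of the selector's +x; each click moves it 10 degrees (13 mm) to the right (-y).
- thumb_post (a point): centre of the top of the black upright thumb post, 15 mm in diameter, 80 mm from the pivot, opposite the pointer, top 89 mm above the desk; push it sideways at 57 to 89 mm height (below runs the 11 mm wide lever bar), to the selector's left (+y), along its circle about the pivot. It drives the wheel through a spring (about 300 N/m): gives 8 to 36 mm, then at the click runs ahead and the push drops suddenly.
- tall_pin: steel pin 8 mm in diameter, 40 mm tall, upright on the plate on a circle of 87 mm radius about the pivot: marks the wanted station (5th, 6th or 7th). Origin: centre of its foot, 15.5 mm above the desk; axes parallel to the selector's. In that notch the pointer's tip points at it, 12 mm short of its centre line.
- low_plug_1: low steel plug, 8 mm in diameter, 6 mm tall, at another station of the same circle (stations 1 to 4 have the same plugs). Origin: centre of its foot.
- low_plug_2: low steel plug like low_plug_1, at another station.
- lock_top (a point): centre of the top of the black round lock button, 19 mm in diameter, 50 mm to the left (+y) of the pivot, 70.5 mm above the desk when up. Pressed straight down.
- lock_button (a joint): travel of the lock button, m: 0 up (start), 0.008 fully home. Slides with about 4 N of friction, stays where it is pushed, meets a hard stop at 8 mm; its pin drops between the wheel's teeth and holds it. It only goes down while the wheel rests in a notch with the thumb lever not pushed.
- kf_clamp_2: loose aluminium flange clamp, 69 x 79 x 16 mm, left of the selector; stays where it is. Origin: centre of its underside.
- kf_blank_1: loose aluminium blank flange, 40 mm disc, 8 mm thick, right of the selector; stays where it is. Origin: centre of its underside.
- screwdriver_2: loose screwdriver with a yellow handle, 27 x 145 x 26 mm, right of the selector; stays where it is. Origin: centre of its underside.

How it is judged (in metres and radians):
On the way, in this order (a step that is already met when the one before it is completed fails the run):
1. the wheel rests one notch on from its start, lock up (distance of pointer_tip from where it was at the start of the episode between 0.0085 and 0.0176 m and velocity of joint index_arm between -0.1 and 0.1 rad/s and value of joint lock_button below 0.003 m), for 0.2 s.
2. the wheel rests two notches on from its start, lock up (distance of pointer_tip from where it was at the start of the episode between 0.0215 and 0.0305 m and velocity of joint index_arm between -0.1 and 0.1 rad/s and value of joint lock_button below 0.003 m), for 0.2 s.
3. the wheel rests three notches on from its start, lock up (distance of pointer_tip from where it was at the start of the episode between 0.0344 and 0.0432 m and velocity of joint index_arm between -0.1 and 0.1 rad/s and value of joint lock_button below 0.003 m), for 0.2 s.
At the end, for the whole second after the job is handed in: the pointer is at rest in the notch of the tall pin (tip within 13.5 mm of the pin's centre line, seen from above; 12 mm when exact, 17 mm or more one notch off) and the lock button is down by at least 6.8 of its 8 mm (horizontal distance between pointer_tip and tall_pin below 0.0135 m and value of joint lock_button above 0.0068 m and velocity of joint index_arm between -0.05 and 0.05 rad/s); the robot touches nothing.
It fails at once if the wheel clicks past the tall pin's station (y of pointer_tip in the frame of tall_pin below -0.006 m).
It fails at once if the thumb lever or the index wheel is pushed with more than 15 N (contact force between any of the fingers, the arm and index_arm above 15 N).
It fails at once if the lock button is pressed with more than 25 N (contact force between any of the fingers, the arm and lock_button above 25 N).
It fails at once if the lock is pressed in while the pointer is not at the tall pin (value of joint lock_button above 0.004 m and not (horizontal distance between pointer_tip and tall_pin below 0.0135 m)).
It fails at once if the clamp, the blank flange or the screwdriver is shoved more than 15 mm (distance of any of kf_clamp_2, kf_blank_1, screwdriver_2 from where it was at the start of the episode above 0.015 m).
It also fails if it takes over 67 s, if anything falls off the work surface, if the arm or the gripper's body presses on something with over 40 N, if the wrist force passes 120 N, or if a joint passes its speed limit or range.

## Working session

There is one attempt and no reset: what is moved stays moved. The work goes in short steps, Python scripts to look and compute and a tool call to move; the robot and the scene stay as the last step left them, time stands still between calls to the robot, and variables do not carry over. Pictures are saved under pics/ and viewed, at most 10 in all, crops included, and the job is handed in when it is done.

Besides the shell and the picture viewer there is one more tool, called after "Call:" as name(argument=value, ...) on one line, values as JSON. arm_command: Moves the arm, as the interface text tells. Shift numbers are shares of 500 mm and turn numbers shares of 120 degrees, none past 1 either way. Its arguments: {"type":"object","properties":{"commands":{"type":"array","items":{"type":"number"}},"newtons":{"type":"number"}},"required":["commands"]}

```bash
mkdir -p pics; cat > h.py <<'E'
import numpy as np, cv2
from rig import env, optics
def snap(n,f):
    s=env.observe(); d=optics.get_image(n); cv2.imwrite(f'pics/{f}.png',d['image'][:,:,::-1]); return s,d
def ray(d,u,v):
    K=np.array(d['intrinsics']);r=np.linalg.inv(K)@[u,v,1];return np.array(d['origin']),np.array(d['orientation'])@r
def onz(d,u,v,z):
    o,r=ray(d,u,v);return o+r*(z-o[2])/r[2]
def proj(d,p):
    c=np.array(d['orientation']).T@(np.array(p)-d['origin']);q=np.array(d['intrinsics'])@c;return q[:2]/q[2]
E
python3 - <<'E'
from h import *
for n in('top','side'):
    s,d=snap(n,n+'0');print(n,d['origin'],d['orientation'],d['intrinsics'])
print(s)
a=cv2.imread('pics/top0.png');b=cv2.imread('pics/side0.png')
E
```

```text
top [ 0.435878   -0.02971637  0.90147548] [[ 0.00903946 -0.98453856  0.17493459]
 [-0.99979312 -0.00571087  0.0195217 ]
 [-0.01822083 -0.17507486 -0.98438651]] [[517.64788186   0.         277.81736402]
 [  0.         517.64788186 207.17465368]
 [  0.           0.           1.        ]]
side [0.26908996 0.7408929  0.57509767] [[-0.93241407 -0.17990021  0.31343246]
 [-0.36138575  0.46914481 -0.8057937 ]
 [-0.00208276 -0.86460341 -0.5024506 ]] [[490.20087132   0.         283.80876578]
 [  0.         490.20087132 219.78153159]
 [  0.           0.           1.        ]]
{'time_s': 0.05, 'q': array([-7.86277553e+01,  2.18438153e+01,  7.43850772e+01,  1.20848014e-04,
        8.38586620e+01, -1.23372910e+01]), 'qvel': array([-0.01440052, -0.08066656, -0.0700194 , -0.05683994,  0.09924726,
       -0.05278683]), 'joint_efforts': array([ 3.94859759e-03, -4.49702024e+01, -2.31963086e+01, -1.14647833e-04,
        3.55780161e-03, -7.81951996e-06]), 'position': array([ 0.22108687, -0.50331926,  0.24968338]), 'tool_rot': array([[ 9.15595825e-01,  4.02099733e-01, -2.99260969e-04],
       [ 4.02099710e-01, -9.15594658e-01,  1.49852387e-03],
       [ 3.28554303e-04, -1.49237494e-03, -9.99998832e-01]]), 'ft_force': array([-0.26641046, -0.88271011, -0.16090129]), 'wrist_torque': array([ 0.03597662, -0.01027296,  0.05636769]), 'gripper_force': 0.0, 'grip_width': 0.08533283948988908}
```

View pics/top0.png

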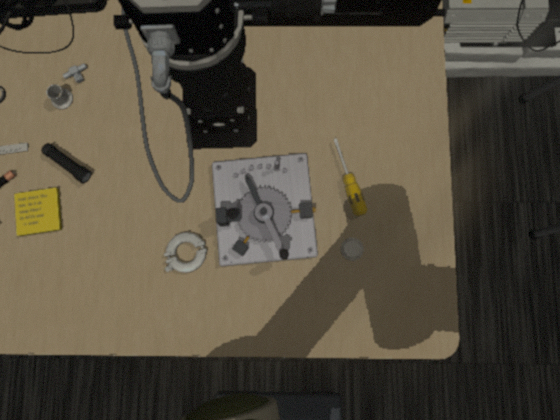

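View pics/side0.png

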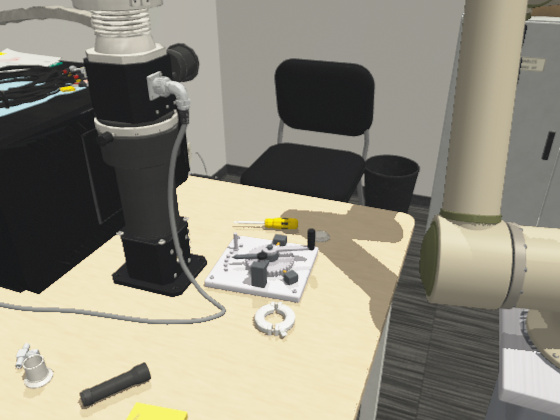

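The top view shows the selector pivot near (263,211), the post near (284,253), the pointer tip near (250,180) and the tall pin near (278,165). I'll enlarge it.

```bash
python3 - <<'E'
import cv2,numpy as np
a=cv2.imread('pics/top0.png')[145:275,205:325];a=cv2.resize(a,None,fx=4.5,fy=4.5,interpolation=cv2.INTER_CUBIC)
a=cv2.convertScaleAbs(a,alpha=1.5)
cv2.imwrite('pics/c1.png',a)
b=cv2.imread('pics/side0.png')[220:305,200:330];b=cv2.resize(b,None,fx=6,fy=6,interpolation=cv2.INTER_CUBIC)
cv2.imwrite('pics/c2.png',b)
E
```

```text
(no output)
```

View pics/c1.png

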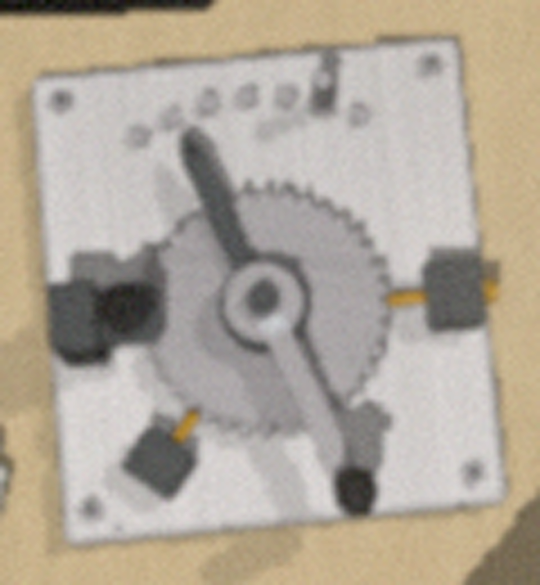

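View pics/c2.png

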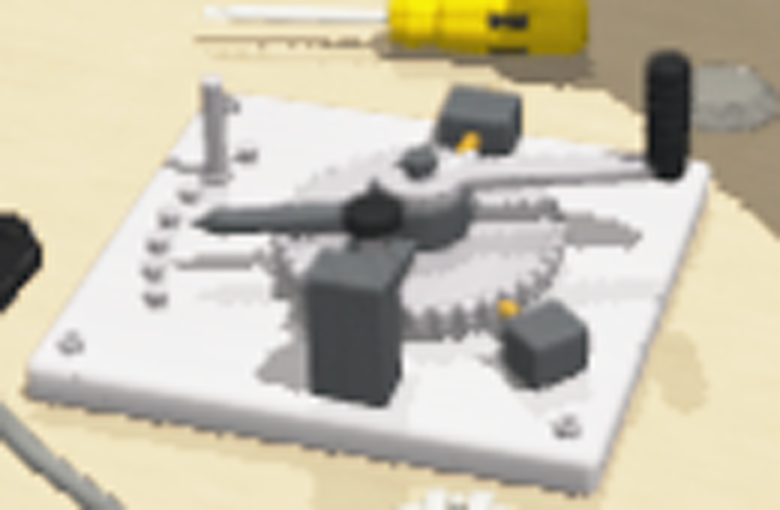

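The crops show plugs 1–5 at crop (138,135) to (287,97), the pin foot at (323,108) in station 6, and plug 7 at (358,113). The pointer tip is at (192,138), the post top at (356,492) and the button at (125,308). The side crop has the post top at (668,62) and the button at (372,212).

```bash
cat > m.py <<'E'
from h import *
from scipy.optimize import least_squares
dt=optics.get_image('top');ds=optics.get_image('side')
T=lambda x,y:((x+.5)/4.5-.5+205,(y+.5)/4.5-.5+145)
S=lambda x,y:((x+.5)/6-.5+200,(y+.5)/6-.5+220)
def tri(a,b):
    o1,r1=ray(dt,*T(*a));o2,r2=ray(ds,*S(*b));r1/=np.linalg.norm(r1);r2/=np.linalg.norm(r2)
    s=np.linalg.lstsq(np.c_[r1,-r2],o2-o1,rcond=None)[0];p,q=o1+s[0]*r1,o2+s[1]*r2
    return (p+q)/2,np.linalg.norm(p-q)
print('post',tri((356,490),(668,60)));print('lock',tri((125,306),(372,207)));print('hub',tri((263,297),(420,152)));print('pintop',tri((328,60),(211,82)))
c=np.array([onz(dt,*T(*p),.016)[:2] for p in((35,80),(458,38),(505,497),(70,543))])
fl,fr,nr,nl=c; X=(fl+fr-nl-nr)/2;Y=(fl+nl-fr-nr)/2
print('corners',c,np.linalg.norm(X),np.linalg.norm(Y))
yaw=np.degrees([np.arctan2(X[1],X[0]),np.arctan2(-Y[0],Y[1])]);print('yaw',yaw)
y=np.radians(yaw.mean());R=np.array([[np.cos(y),-np.sin(y)],[np.sin(y),np.cos(y)]])
piv=c.mean(0)-R@[.0125,0];print('pivot',piv)
L=lambda p:R.T@(np.array(p)[:2]-piv)
for n,px,z in[(f'plug{i}',p,.0215) for i,p in zip((1,2,3,4,5,7),((138,135),(172,117),(208,100),(247,97),(287,97),(358,113)))]+[('pinfoot',(321,108),.016),('pintop',(328,58),.0555),('tip',(191,134),.036),('hub',(263,297),.06),('post',(356,490),.089),('lock',(125,306),.0705)]:
    w=onz(dt,*T(*px),z);l=L(w);print(n,w.round(4),l.round(4),np.hypot(*l).round(4),np.degrees(np.arctan2(l[1],l[0])).round(1))
E
python3 m.py
```

```text
post (array([ 0.50855306, -0.02300712,  0.088828  ]), np.float64(0.0042204415866991885))
lock (array([0.57570822, 0.06131317, 0.06956331]), np.float64(0.0029547802681256603))
hub (array([0.58099436, 0.01172096, 0.05823359]), np.float64(0.0024205802001201647))
pintop (array([ 0.67031724, -0.01198601,  0.05184801]), np.float64(0.0027293176453069847))
corners [[ 0.67303269  0.10433655]
 [ 0.6907518  -0.06182197]
 [ 0.51059808 -0.07952674]
 [ 0.49192126  0.08536631]] 0.18156099113415025 0.1665231275740489
yaw [5.79670881 6.27392171]
pivot [0.57914524 0.01077427]
plug1 [0.6497 0.0627 0.0215] [0.0756 0.0442] 0.0876 30.3
plug2 [0.6569 0.0496 0.0215] [0.0814 0.0304] 0.0869 20.5
plug3 [0.6638 0.0357 0.0215] [0.0868 0.0159] 0.0882 10.4
plug4 [0.6651 0.0205 0.0215] [0.0865 0.0006] 0.0865 0.4
plug5 [0.6651 0.0049 0.0215] [ 0.0849 -0.0149] 0.0862 -9.9
plug7 [ 0.6589 -0.0228  0.0215] [ 0.0757 -0.0417] 0.0865 -28.9
pinfoot [ 0.6622 -0.0082  0.016 ] [ 0.0806 -0.0276] 0.0852 -18.9
pintop [ 0.6714 -0.0116  0.0555] [ 0.0894 -0.032 ] 0.095 -19.7
tip [0.6466 0.0409 0.036 ] [0.0703 0.0228] 0.0739 18.0
hub [0.5795 0.0113 0.06  ] [0.0004 0.0005] 0.0006 48.0
post [ 0.5065 -0.0235  0.089 ] [-0.0759 -0.0265] 0.0804 -160.8
lock [0.5741 0.0608 0.0705] [0.0003 0.0502] 0.0502 89.7
```

Call:
arm_command(commands=[1,0.913,-0.558,0.2,0,0,-0.769,1,0.913,-0.558,0.2,0,0,-0.769,1,0.913,-0.558,0.2,0,0,-0.769,1,0.913,-0.558,0.2,0,0,-0.769,1,0.913,-0.558,0.2,0,0,-0.769,1,0.913,-0.558,0.2,0,0,-0.769,1,0.913,-0.558,0.2,0,0,-0.769,1,0.913,-0.558,0.2,0,0,-0.769,1,0.913,-0.558,0.2,0,0,-0.769,1,0.913,-0.558,0.2,0,0,-0.769,1,0.913,-0.558,0.2,0,0,-0.769,1,0.913,-0.558,0.2,0,0,-0.769], newtons=20)

```text
time_s: 1.2
position: [0.5029, -0.0983, 0.1581]
tool_rot: [[-0.342, 0.94, 0.0], [0.94, 0.342, -0.0], [-0.0, 0.0, -1.0]]
ft_force: [1.0, -1.4, -0.6]
grip_width: 0.0
gripper_force: 0.0
```

Call:
arm_command(commands=[1,0.04,0.066,0.148,0,0,-0.05,1,0.04,0.066,0.148,0,0,-0.05,1,0.04,0.066,0.148,0,0,-0.05,1,0.04,0.066,0.148,0,0,-0.05,1,0.04,0.066,0.148,0,0,-0.05,1,0.04,0.066,0.148,0,0,-0.05])

```text
time_s: 1.7
position: [0.5268, -0.0715, 0.0863]
tool_rot: [[-0.432, 0.902, 0.003], [0.902, 0.432, -0.001], [-0.002, 0.002, -1.0]]
ft_force: [0.7, 0.2, 0.1]
grip_width: 0.0001
gripper_force: 0.0
```

```bash
python3 - <<'E'
from h import *
s,d=snap('top','top1');print(s['position'],s['tool_rot'],s['ft_force'],s['time_s'])
s,e=snap('side','side1')
a=cv2.imread('pics/top1.png')[130:290,190:390];b=cv2.imread('pics/side1.png')[180:310,200:400]
a=cv2.convertScaleAbs(cv2.resize(a,(750,600)),alpha=1.4)[:,:];b=cv2.resize(b,(800,520))
cv2.imwrite('pics/c3.png',b);cv2.imwrite('pics/c4.png',a)
E
```

```text
[ 0.52682399 -0.07146997  0.08632498] [[-0.43169966  0.90201262  0.0029382 ]
 [ 0.90201423  0.4317045  -0.00124681]
 [-0.00239307  0.00211205 -0.99999491]] [0.66829642 0.17706978 0.0941279 ] 1.7
```

View pics/c3.png

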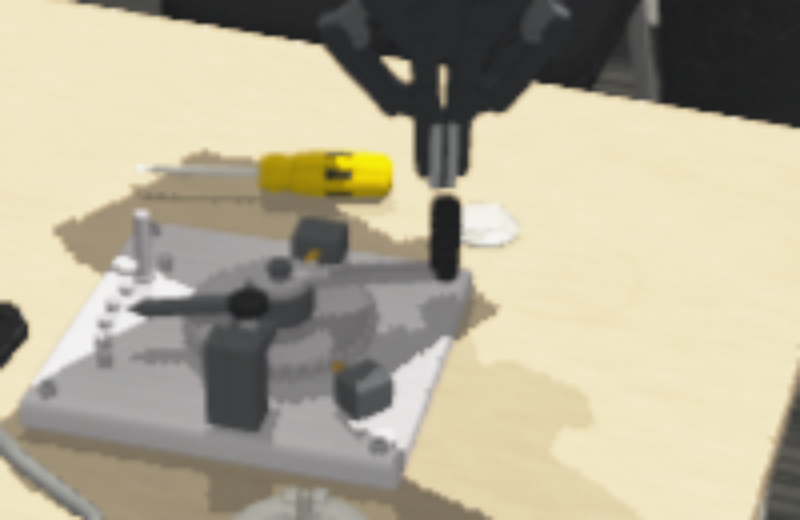

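View pics/c4.png

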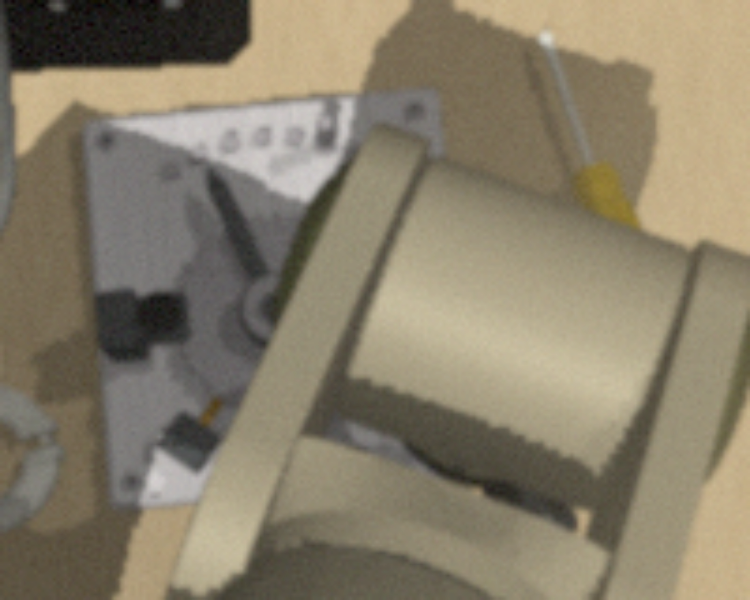

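The crops show the finger seam lined up with the post, with the tip just above the post's lower part, and the pointer in station 2. Next I approach the post.

Call:
arm_command(commands=[1,0.02,0.004,0.004,0,0,0,1,0.04,0.006,0.004,0,0,0,1,0.058,0.006,0.004,0,0,0,1,0.058,0.006,0.004,0,0,0,1,0.058,0.006,0.004,0,0,0])

```text
time_s: 2.22
position: [0.5163, -0.0422, 0.0827]
tool_rot: [[-0.434, 0.901, 0.0], [0.901, 0.434, -0.0], [-0.0, 0.0, -1.0]]
ft_force: [-1.0, -0.0, -0.1]
grip_width: -0.0001
gripper_force: 0.0
```

```bash
cat > st.py <<'E'
from h import *
P=np.array([.5795,.011]);Y=6.04
def station(pr=True,f=None):
    s=env.observe();d=optics.get_image('side');im=cv2.GaussianBlur(d['image'],(3,3),0).min(2).astype(int)
    r=[]
    for k in range(1,8):
        a=np.radians(Y+40-10*k);v=[]
        for rr in(.048,.055,.062,.068):
            u=proj(d,[P[0]+rr*np.cos(a),P[1]+rr*np.sin(a),.036]);v.append(im[int(round(u[1])),int(round(u[0]))])
        r.append(int(np.mean(v)))
    x=np.array([ (s['tool_rot'].T@s['ft_force'])])
    print('t',s['time_s'],'pos',s['position'].round(4),'F tool',x.round(1),'dark',r)
    # post angle if touching: tcp in selector polar
    if f: cv2.imwrite(f'pics/{f}.png',d['image'][:,:,::-1])
station()
E
python3 st.py
```

```text
t 2.2167 pos [ 0.5163 -0.0422  0.0827] F tool [[ 0.4 -0.9  0.1]] dark [174, 93, 144, 155, 147, 160, 161]
```

Call:
arm_command(commands=[1,0.006,-0.001,0.0,0,0,0.017,1,0.012,-0.002,0,0,0,0.034,1,0.017,-0.0034,0,0,0,0.05,1,0.017,-0.0034,0,0,0,0.05,1,0.017,-0.0034,0,0,0,0.05])

```text
time_s: 2.68
position: [0.5116, -0.0363, 0.0825]
tool_rot: [[-0.337, 0.941, 0.0], [0.941, 0.337, -0.0], [-0.0, 0.0, -1.0]]
ft_force: [1.0, -1.2, 0.1]
grip_width: 0.0001
gripper_force: 0.4
```

```bash
python3 st.py
```

```text
t 2.6833 pos [ 0.5116 -0.0363  0.0825] F tool [[-1.4  0.5 -0.1]] dark [172, 97, 144, 154, 147, 160, 161]
```

Call:
arm_command(commands=[1,0.006,-0.001,0.0,0,0,0.017,1,0.012,-0.002,0,0,0,0.034,1,0.017,-0.0034,0,0,0,0.05,1,0.017,-0.0034,0,0,0,0.05,1,0.017,-0.0034,0,0,0,0.05])

```text
time_s: 3.15
position: [0.5071, -0.029, 0.0825]
tool_rot: [[-0.238, 0.971, 0.0], [0.971, 0.238, -0.001], [-0.001, 0.0, -1.0]]
ft_force: [0.3, -3.1, -0.0]
grip_width: -0.0001
gripper_force: 1.7
```

```bash
python3 st.py
```

```text
t 3.15 pos [ 0.5071 -0.029   0.0825] F tool [[-3.1 -0.5  0. ]] dark [158, 103, 145, 154, 147, 160, 161]
```

Call:
arm_command(commands=[1,0.006,-0.001,0.0,0,0,0.017,1,0.012,-0.002,0,0,0,0.034,1,0.017,-0.0034,0,0,0,0.05,1,0.017,-0.0034,0,0,0,0.05,1,0.017,-0.0034,0,0,0,0.05])

```text
time_s: 3.62
position: [0.5031, -0.021, 0.0824]
tool_rot: [[-0.134, 0.991, -0.001], [0.991, 0.134, -0.0], [-0.0, -0.001, -1.0]]
ft_force: [-0.6, -1.4, 0.3]
grip_width: -0.0001
gripper_force: 1.0
```

```bash
python3 st.py
```

```text
t 3.6167 pos [ 0.5031 -0.021   0.0824] F tool [[-1.3 -0.8 -0.3]] dark [154, 110, 86, 136, 147, 160, 161]
```

Call:
arm_command(commands=[1,0,0,0,0,0,0,1,0,0,0,0,0,0,1,0,0,0,0,0,0,1,0,0,0,0,0,0,1,0.006,-0.001,0.0,0,0,0.017,1,0.012,-0.002,0,0,0,0.034,1,0.014,-0.0028,0,0,0,0.042,1,0.014,-0.0028,0,0,0,0.042,1,0.014,-0.0028,0,0,0,0.042])

```text
time_s: 4.42
position: [0.5009, -0.0141, 0.0824]
tool_rot: [[-0.047, 0.999, -0.0], [0.999, 0.047, -0.0], [-0.0, -0.0, -1.0]]
ft_force: [-1.3, -4.4, -0.2]
grip_width: -0.0001
gripper_force: 2.0
```

```bash
python3 st.py
```

```text
t 4.4167 pos [ 0.5009 -0.0141  0.0824] F tool [[-4.3 -1.5  0.2]] dark [150, 113, 71, 132, 147, 160, 161]
```

Call:
arm_command(commands=[1,0.006,-0.001,0.0,0,0,0.017,1,0.012,-0.002,0,0,0,0.034,1,0.014,-0.0028,0,0,0,0.042,1,0.014,-0.0028,0,0,0,0.042,1,0.014,-0.0028,0,0,0,0.042,1,0.014,-0.0028,0,0,0,0.042])

```text
time_s: 4.97
position: [0.4992, -0.0069, 0.0824]
tool_rot: [[0.042, 0.999, -0.0], [0.999, -0.042, 0.0], [0.0, -0.0, -1.0]]
ft_force: [-1.4, -2.3, 0.3]
grip_width: 0.0002
gripper_force: 1.0
```

```bash
python3 st.py
```

```text
t 4.9667 pos [ 0.4992 -0.0069  0.0824] F tool [[-2.3 -1.3 -0.3]] dark [150, 142, 108, 70, 136, 160, 161]
```

Second click, now at station 4. I'll hold, then push 5° more.

Call:
arm_command(commands=[1,0,0,0,0,0,0,1,0,0,0,0,0,0,1,0,0,0,0,0,0,1,0,0,0,0,0,0,1,0.006,-0.001,0.0,0,0,0.017,1,0.012,-0.002,0,0,0,0.034,1,0.014,-0.0028,0,0,0,0.042,1,0.014,-0.0028,0,0,0,0.042,1,0.014,-0.0028,0,0,0,0.042])

```text
time_s: 5.77
position: [0.4981, -0.0001, 0.0825]
tool_rot: [[0.129, 0.992, -0.0], [0.992, -0.129, -0.0], [-0.0, 0.0, -1.0]]
ft_force: [-2.4, -3.6, -0.7]
grip_width: 0.0002
gripper_force: 2.0
```

```bash
python3 st.py
```

```text
t 5.7667 pos [ 4.981e-01 -1.000e-04  8.250e-02] F tool [[-3.8 -1.9  0.7]] dark [150, 142, 109, 70, 135, 160, 161]
```

Call:
arm_command(commands=[1,0.006,-0.001,0.0,0,0,0.017,1,0.012,-0.002,0,0,0,0.034,1,0.014,-0.0028,0,0,0,0.042,1,0.014,-0.0028,0,0,0,0.042,1,0.014,-0.0028,0,0,0,0.042,1,0.014,-0.0028,0,0,0,0.042])

```text
time_s: 6.32
position: [0.4976, 0.0073, 0.0825]
tool_rot: [[0.216, 0.976, 0.0], [0.976, -0.216, 0.0], [0.0, -0.0, -1.0]]
ft_force: [-1.6, -2.3, -0.0]
grip_width: 0.0003
gripper_force: 1.0
```

```bash
python3 st.py
```

```text
t 6.3167 pos [0.4976 0.0073 0.0825] F tool [[-2.6 -1.1  0. ]] dark [136, 145, 149, 117, 75, 148, 161]
```

Third click, now at station 5. One more to go.

Call:
arm_command(commands=[1,0,0,0,0,0,0,1,0,0,0,0,0,0,1,0,0,0,0,0,0,1,0,0,0,0,0,0,1,0.006,-0.001,0.0,0,0,0.017,1,0.012,-0.002,0,0,0,0.034,1,0.014,-0.0028,0,0,0,0.042,1,0.014,-0.0028,0,0,0,0.042,1,0.014,-0.0028,0,0,0,0.042])

```text
time_s: 7.12
position: [0.4977, 0.0142, 0.0824]
tool_rot: [[0.301, 0.954, -0.0], [0.954, -0.301, -0.0], [-0.0, -0.0, -1.0]]
ft_force: [-1.7, -2.9, 0.7]
grip_width: 0.0002
gripper_force: 2.0
```

```bash
python3 st.py
```

```text
t 7.1167 pos [0.4977 0.0142 0.0824] F tool [[-3.3 -0.8 -0.7]] dark [136, 144, 149, 120, 74, 146, 161]
```

Call:
arm_command(commands=[1,0.006,-0.001,0.0,0,0,0.017,1,0.012,-0.002,0,0,0,0.034,1,0.014,-0.0028,0,0,0,0.042,1,0.014,-0.0028,0,0,0,0.042,1,0.014,-0.0028,0,0,0,0.042])

```text
time_s: 7.58
position: [0.4985, 0.0215, 0.0824]
tool_rot: [[0.384, 0.923, -0.0], [0.923, -0.384, 0.0], [0.0, -0.0, -1.0]]
ft_force: [-2.8, -1.3, 0.2]
grip_width: -0.0002
gripper_force: 1.1
```

```bash
python3 st.py
```

```text
t 7.5833 pos [0.4985 0.0215 0.0824] F tool [[-2.3 -2.1 -0.2]] dark [153, 136, 149, 154, 101, 73, 157]
```

Now at station 6, the pin's station. I back off, rise and look.

Call:
arm_command(commands=[1,0,0,0,0,0,0,1,-0.01,0,0,0,0,0,1,-0.02,0,0,0,0,0,1,-0.035,0,0,0,0,0,1,-0.055,0,0,0,0,0,1,-0.08,0,0,0,0,0,1,-0.08,0,0,0,0,0,1,-0.08,0,-0.08,0,0,0,1,-0.08,0,-0.14,0,0,0,1,-0.08,0,-0.14,0,0,0,1,-0.08,0,-0.14,0,0,0])

```text
time_s: 8.55
position: [0.4837, -0.0158, 0.1537]
tool_rot: [[0.384, 0.923, 0.004], [0.923, -0.384, -0.001], [0.001, 0.004, -1.0]]
ft_force: [-0.1, 0.5, -0.0]
grip_width: 0.0002
gripper_force: 0.0
```

```bash
python3 - <<'E'
from st import *
s,d=snap('side','side2')
cv2.imwrite('pics/c5.png',cv2.resize(cv2.imread('pics/side2.png')[200:305,190:340],None,fx=5,fy=5,interpolation=2))
print(s['tool_rot'].round(3))
E
```

```text
t 8.55 pos [ 0.4837 -0.0158  0.1537] F tool [[ 0.4 -0.2  0. ]] dark [158, 136, 150, 154, 101, 73, 156]
[[ 0.384  0.923  0.001]
 [ 0.923 -0.384 -0.   ]
 [ 0.     0.001 -1.   ]]
```

View pics/c5.png

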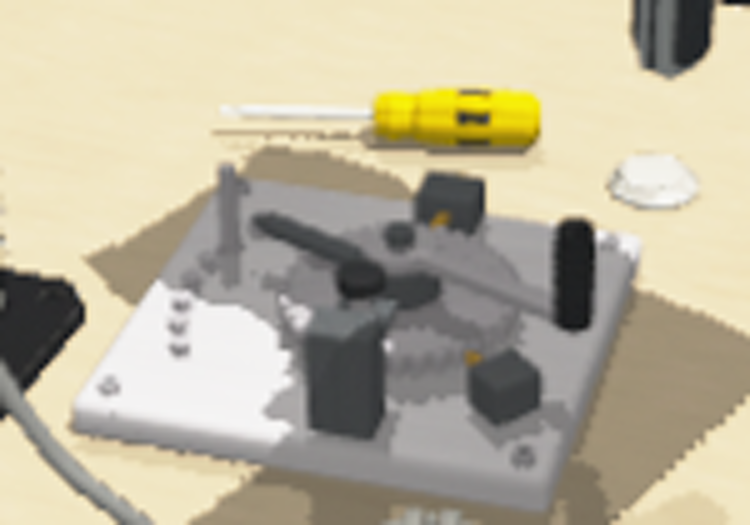

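The side crop shows the pointer aimed at the tall pin, the post released, and the loose parts unmoved. Next, I move above the lock button.

Call:
arm_command(commands=[1,0.206,0.112,0,0,0,-0.238,1,0.206,0.112,0,0,0,-0.238,1,0.206,0.112,0,0,0,-0.238,1,0.206,0.112,0,0,0,-0.238,1,0.206,0.112,0,0,0,-0.238,1,0.206,0.112,0.06,0,0,-0.238,1,0.206,0.112,0.1,0,0,-0.238,1,0.206,0.112,0.1,0,0,-0.238,1,0.206,0.112,0.1,0,0,-0.238,1,0.206,0.112,0.1,0,0,-0.238])

```text
time_s: 9.48
position: [0.5746, 0.0576, 0.1033]
tool_rot: [[-0.102, 0.995, 0.001], [0.995, 0.102, -0.0], [-0.0, 0.001, -1.0]]
ft_force: [-0.4, -0.4, -0.5]
grip_width: 0.0001
gripper_force: 0.0
```

```bash
python3 - <<'E'
from st import *
s,d=snap('side','side3')
cv2.imwrite('pics/c6.png',cv2.resize(cv2.imread('pics/side3.png')[180:305,200:340],None,fx=4.5,fy=4.5,interpolation=2))
p=s['position'];print(s['ft_force'],'off',[.5747-p[0],.061-p[1]])
E
```

```text
t 9.4833 pos [0.5746 0.0576 0.1033] F tool [[-0.3 -0.4  0.5]] dark [153, 136, 150, 154, 123, 76, 232]
[ 0.4559481  -0.00612786  0.62427472] off [np.float64(-0.00012766051818813295), np.float64(0.003306017820446719)]
```

View pics/c6.png

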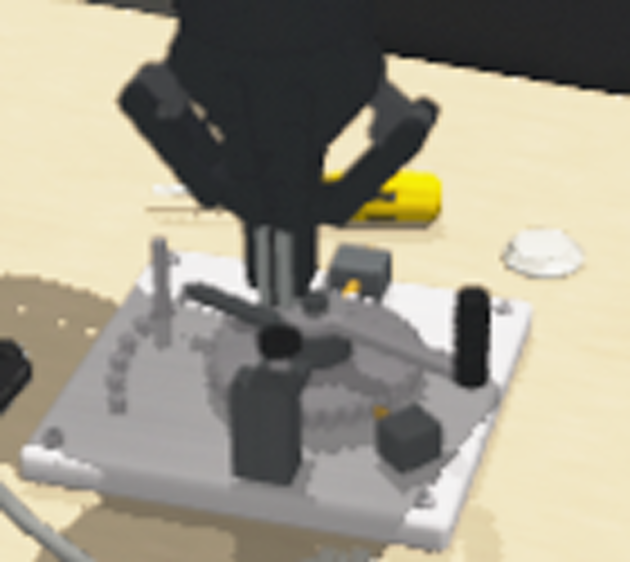

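The fingertips sit centred above the button at crop (280,340). Descend gently.

Call:
arm_command(commands=[1,0,0,0.014,0,0,0,1,0,0,0.022,0,0,0,1,0,0,0.026,0,0,0,1,0,0,0.028,0,0,0,1,0,0,0.03,0,0,0,1,0,0,0.032,0,0,0,1,0,0,0.034,0,0,0,1,0,0,0.034,0,0,0])

```text
time_s: 10.25
position: [0.5743, 0.0581, 0.0854]
tool_rot: [[-0.104, 0.995, -0.0], [0.995, 0.104, -0.0], [0.0, -0.0, -1.0]]
ft_force: [-1.2, 0.6, 1.4]
grip_width: -0.0002
gripper_force: 0.7
```

Call:
arm_command(commands=[1,0,0,0.002,0,0,0,1,0,0,0.004,0,0,0,1,0,0,0.006,0,0,0,1,0,0,0.006,0,0,0,1,0,0,0.006,0,0,0])

```text
time_s: 10.67
position: [0.5746, 0.0581, 0.0823]
tool_rot: [[-0.104, 0.995, 0.0], [0.995, 0.104, 0.0], [0.0, 0.0, -1.0]]
ft_force: [-1.3, -0.2, 0.0]
grip_width: -0.0004
gripper_force: 0.2
```

Call:
arm_command(commands=[1,0,0,0.001,0,0,0,1,0,0,0.002,0,0,0,1,0,0,0.002,0,0,0,1,0,0,0.002,0,0,0])

```text
time_s: 11.0
position: [0.5746, 0.0581, 0.0816]
tool_rot: [[-0.104, 0.995, 0.001], [0.995, 0.104, 0.0], [-0.0, 0.001, -1.0]]
ft_force: [-1.2, -0.2, 1.8]
grip_width: -0.0003
gripper_force: 1.6
```

```bash
python3 - <<'E'
from st import *
s=env.observe();print(s['ft_force'])
s,d=snap('side','side4')
cv2.imwrite('pics/c7.png',cv2.resize(cv2.imread('pics/side4.png')[220:300,220:320],None,fx=7,fy=7,interpolation=2))
E
```

```text
t 11.0 pos [0.5746 0.0581 0.0816] F tool [[-0.1 -1.2 -1.8]] dark [153, 136, 151, 156, 131, 76, 194]
[-1.15565034  0.45592338  3.72933653]
```

View pics/c7.png

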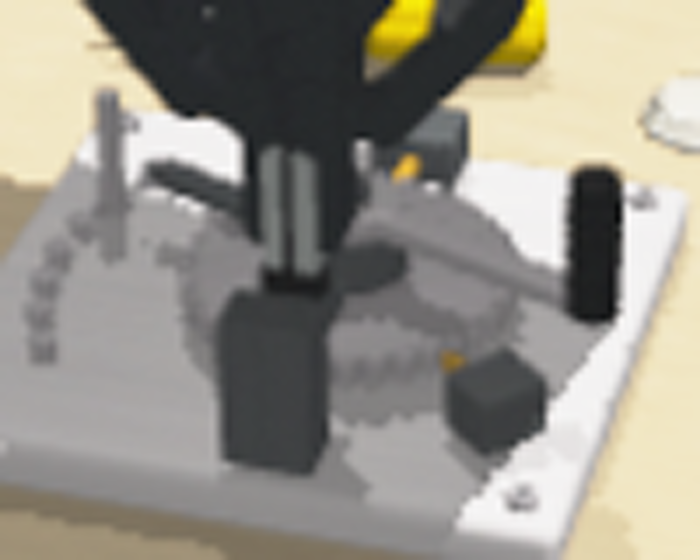

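The button is nearly flush under the fingertips at crop (295,280). I press on in half-millimetre steps until the stop shows in the force.

Call:
arm_command(commands=[1,0,0,0.001,0,0,0,1,0,0,0.001,0,0,0,1,0,0,0.001,0,0,0])

```text
time_s: 11.35
position: [0.5746, 0.058, 0.0815]
tool_rot: [[-0.104, 0.995, 0.001], [0.995, 0.104, -0.0], [-0.0, 0.001, -1.0]]
ft_force: [-2.1, 0.4, 7.6]
grip_width: 0.0002
gripper_force: 3.6
```

Hard stop: TCP z is 81.5 mm, so the tips are at 62.5 mm with 7.6 N on them. Lift away.

Call:
arm_command(commands=[1,0,0,-0.01,0,0,0,1,0,0,-0.05,0,0,0,1,0,0,-0.12,0,0,0,1,0,0,-0.2,0,0,0,1,-0.3,0,-0.2,0,0,0,1,-0.3,0,-0.2,0,0,0,1,-0.3,0,-0.2,0,0,0,1,-0.3,0,-0.2,0,0,0,1,-0.3,0,-0.2,0,0,0,1,-0.3,0,-0.2,0,0,0])

```text
time_s: 12.18
position: [0.5899, -0.0922, 0.1806]
tool_rot: [[-0.102, 0.995, -0.001], [0.995, 0.102, 0.0], [0.0, -0.001, -1.0]]
ft_force: [-0.4, 0.2, 0.7]
grip_width: 0.0001
gripper_force: 0.0
```

```bash
python3 - <<'E'
from st import *
s,d=snap('side','side5')
cv2.imwrite('pics/c8.png',cv2.resize(cv2.imread('pics/side5.png')[220:300,220:320],None,fx=7,fy=7,interpolation=2))
E
```

```text
t 12.1833 pos [ 0.5899 -0.0922  0.1806] F tool [[ 0.2 -0.4 -0.7]] dark [183, 205, 189, 161, 103, 103, 157]
```

View pics/c8.png

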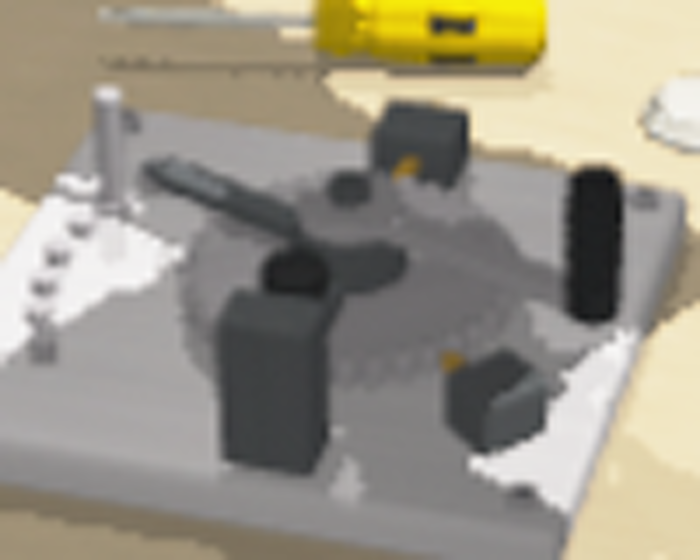

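The view shows the pointer at the pin and the button lower than before, near crop (295,272). I'll check how far it moved numerically.

```bash
python3 - <<'E'
from h import *
d=optics.get_image('side')
for z in(.0705,.0645,.0625): print(z,proj(d,[.5747,.061,z]).round(2))
for f in('side0','side2','side3','side5'):
    g=cv2.imread(f'pics/{f}.png').max(2)[242:268,252:272].astype(int)
    m=(g<38).astype(np.uint8)
    n,l,st,c=cv2.connectedComponentsWithStats(m);k=1+np.argmax(st[1:,4]) if n>1 else 0
    print(f,st[k]+[252,242,0,0,0],(c[k]+[252,242]).round(2))
E
```

```text
0.0705 [262.94 253.84]
0.0645 [263.01 256.55]
0.0625 [263.04 257.45]
side0 [258 257   7   2   7] [261.   257.86]
side2 [258 257   5   2   5] [260.  257.8]
side3 [258 253   9   6  45] [261.8  255.64]
side5 [258 260   8   2  10] [262.1 260.6]
```

```bash
python3 - <<'E'
from h import *
for f in('side0','side2','side3','side5'):
    g=cv2.imread(f'pics/{f}.png').max(2)[244:270,260:265].mean(1);print(f,g.astype(int))
E
```

```text
side0 [243 234 226 223 223 213 186 142  83  52  54  55  55  43  35  54  97 110
 116 120 120 120 120 111  87  75]
side2 [167 156 142 139 134 117 103  88  64  53  53  55  55  43  36  54  97 110
 116 119 111  94  82  74  66  65]
side3 [ 97  94  94  94 110 112 103  87  54  33  31  31  32  32  32  50  97 108
  81  63  61  61  62  63  64  65]
side5 [167 156 143 129 119 102  92  90  83  73  71  58  43  37  39  41  39  34
  61  74  76  76  75  73  67  64]
```

The button's upper edge dropped about 3.5 px, where 3.6 px is the full 8 mm, so it is home.

```bash
python3 -c "
from rig import env
print(env.close_job())"
```

```text
the job is handed in; nothing more can be done
None
```

The job is handed in: I clicked the selector one notch at a time from station 2 to the tall pin's station 6. I then pressed the lock button to its hard stop at about 8 N and left the arm clear of everything, though the hand-in gave no verdict back.

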